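# Free the lens carrier on the optical rail and bring it up to the sample

## Robot

A 6-joint arm with a two-finger parallel gripper is mounted at the origin on a cart in front of the work surface, level with it; the furniture and walls round the work are solid. World frame = base frame: x ahead of the robot, y to its left, z up, the work surface at z = 0. Lengths are in mm, angles in rad, forces in N, time in s.
With the tool pointing down it reaches from about 325 to 775 mm from the base axis. Payload 9.3 kg.
Tool frame: the origin (TCP) lies on the centre line of the jaws, within the pads' length; the fingertips stand 8 mm ahead of it and the grasp point (between the pads) lies 11 mm behind it (tcp_to_tips is the z of the fingertips in the tool frame, in mm); z points along the fingers, y is the line along which they close (so a half turn about z gives the same grasp; the last joint's range is limited). The gripper opens to 85 mm and grips with 20 to 120 N. Pads are 22 mm wide; open, the fingers measure 114 mm over their backs; the gripper's body (76 mm by 85 mm) begins 54 mm behind the grasp point. The pads swing forward as they close: fully open they stand 13 mm farther back than shut.
Start: joints at [-1.495, 0.259, 0.021, 1.334, 0, 1.418], TCP at [124.738, -535.665, 239.279] pointing down, gripper open.
Joint ranges: [-3.04, 3.04], [-0.91, 1.82], [-1.04, 1.36], [-1.92, 1.95], [-1.52, 1.45], [-3.14, 3.14]. Speed limits (rad/s): [2.22, 2.22, 2.79, 3.14, 3.14, 3.14].

## Interface

Orientations are given as a unit quaternion [w, x, y, z].
In Python, from station import goto, movel, set_joints, command_gripper, dwell, solve_ik, snapshot, camera_model, MotionError, job_done, current_time_s, current_qpos, current_joint_vel, current_effort, current_tool_pos, current_ee_rot, current_ft_force, current_wrist_torque, current_grip_width, current_grip_force, tcp_to_tips gives the robot as it stands. The module is installed in compiled form; this text tells all that it offers. Calls block until the motion is done:
- goto(position, orientation): joint-space move of the TCP to a pose.
- movel(position, rot=None, feed=150, force_limit=None): straight line of the TCP; rot=None keeps the orientation; feed is the mean speed in mm/s. With force_limit (N) it stops when the force on the tool has changed by that much, and returns True; else False.
- set_joints(angles): joint-space move.
- command_gripper(opening, strength=None): finger opening in mm; strength is the grip in N (None keeps the last); returns when the fingers have stopped.
- dwell(seconds).
- solve_ik(position, orientation): joint angles nearest the present ones, or None.
- snapshot(name): name is "scene" or "top" or "wrist"; returns (picture, depth): 480x640x3 uint8, red, green, blue; 480x640 float32, mm along the optical axis (not along the pixel's ray), 0 where there is no reading.
- camera_model(name): a dict with "fx", "fy", "cx", "cy" (pixels), "T" (4x4, takes a point from camera to world coordinates). Camera axes: x right, y up, looking along -z (the intrinsics and any distortion apply to the point x, -y, -z); pixel columns grow to the right and rows downward; lengths in mm; the calibration is good to about 2 mm. A picture is of the moment at which its call begins: read the wrist's pose just before it. camera_model takes no time and is no camera call; for the wrist camera it gives the pose at the moment of the call.
A pose or a line that the arm cannot do raises MotionError and nothing moves.
- job_done(): hands the job in; it is judged then, once.
Readings, each from a call of its own:
- current_time_s(): time.
- current_qpos(): joint angles.
- current_joint_vel(): joint speeds.
- current_effort(): joint torques, N m.
- current_tool_pos(): TCP position.
- current_ee_rot(): TCP orientation.
- current_ft_force(): force on the tool from outside, world axes, zero at the start.
- current_wrist_torque(): the same for the moment, N m.
- current_grip_width(): finger opening in mm.
- current_grip_force(): force on a finger pad.
Only numpy, scipy, OpenCV 4.12 (cv2) and the standard library are available. Lean on these libraries where they do the work, as an engineer would, in place of code of your own. Each camera call takes 0.05 s, during which the arm holds its last target. There are 200 camera calls.

## Task

The lens carrier on the optical rail is clamped by its brass knurled thumbscrew. Roll a fingertip across the knurled rim to loosen it by two full turns (not past two and a half, or it works out of its thread), then push the carrier along the rail by its black block until it rests against the sample carrier, without shifting that one or turning its own screw. Do not pinch the thumbscrew or the block, leave the lens in its cell untouched, and leave the loose things on the bench where they are.

Things in the scene. Friction and masses are not known exactly. Their poses are not given: they have to be found in the camera images.
- rail: aluminium optical rail, 640 long, 44 wide, top face 40 above the worktop, fixed to the worktop; origin on the worktop under its middle; its y axis runs along the rail to the left, its x axis away from the robot, z up. It carries, from right to left: a black finned lamp (y -317 to -255, 102 high), the lens carrier, the sample carrier and a grey detector box (y 268 to 316, 103 high)
- lens_carrier (a joint): slide of the lens carrier along the rail, m, grows to the left (rail +y). Clamped, it does not give to a push of 25 N; the hold weakens as the screw is turned out. Loose, it slides with about 4 N and stays where it is left; a finger that presses hard on the thumbscrew may then drag it along a little
- lens_knob (a joint): turn of the lens carrier's thumbscrew, rad: starts within 0.4 of 0 (clamped) and grows as it loosens, counter-clockwise seen from the robot, so the top of its rim moves to the left (rail +y). The clamp lets go fully just short of two turns. Turning needs about 1.5 N at the rim, so a finger must press on it with some 5 to 10 N; it stays where it is left
- lens_head (a point): centre of the thumbscrew's brass head on the lens carrier: a disc 28.4 across and 16 wide with a straight-knurled rim, its axis level and square to the rail (along rail x), standing out on the robot's side with its centre 22 from the block's near face (14 free between head and block); the head's top is 14.2 above this point and 53 above the worktop. It moves out 1 per turn. This point does not turn with the head
- lens_mark (a point): white paint mark on the knurled rim of the lens carrier's thumbscrew, on top of the rim when the joint is at 0; it turns with the head (a white line on the head's face points to it)
- lens_block (a point): centre of the lens carrier's black block (65 across the rail, 70 along it, 18 high, its underside 40.5 and its top 58.5 above the worktop, with 10 thick cheeks down either side of the rail; the thumbscrew is at mid-length). A lens in a round aluminium cell 36 across stands near its left-hand end, on the rail's centre line (cell and foot 15 to 29 left of this point), top 98 above the worktop
- lens_right_face (a point): centre of the block's right-hand end face (rail -y), the face to push, 18 high; rail top lies 9.5 below this point
- lens_left_face (a point): centre of the block's left-hand end face (rail +y), which is to meet the sample carrier
- lens_holder: the lens in its aluminium cell on top of the lens carrier, 36 wide across the rail, 14 thick along it, from 57 to 98 above the worktop; this origin lies at the worktop's level under the middle of the block, the cell's middle 22 to the left of it (rail +y)
- sample_carrier (a joint): slide of the sample carrier along the rail, m, grows to the left; it is clamped by its own thumbscrew and is to stay
- sample_right_face (a point): centre of the right-hand end face (rail -y) of the sample carrier, a black block 65 across, 50 along the rail, of the same height, with a white-capped vial in a cup on it, top 119 above the worktop, left of the lens carrier
- sample_mark (a point): white paint mark on the rim of the sample carrier's thumbscrew, which looks just like the other; it is to stay
- spare_vial: loose white screw-cap vial, 27 across, 58 high, in front of the rail to the left; origin at its base
- beaker: loose small beaker, 53x62x56, behind the rail; origin at its base
- dropper: loose amber dropper bottle, 33 across, 100 high, behind the rail; origin at its base
- wash: loose wash bottle, 60x92x192, behind the rail on the right; origin at its base
- pen: loose red and white marker, 132 long, 15 thick, lying in front of the rail on the right; origin under its middle

How it is judged (in metres and radians):
On the way, in this order (a step that is already met when the one before it is completed fails the run):
1. the lens carrier's thumbscrew has been loosened by two full turns (value of joint lens_knob above 11.8 rad), for 0.1 s.
2. the lens carrier has been pushed against the sample carrier (distance between lens_left_face and sample_right_face below 0.003 m), for 0.2 s.
At the end, for the whole second after the job is handed in: The lens carrier rests within 3 mm of the sample carrier, its thumbscrew stands two to two and a half turns loose (11.8 to 16.2 rad), and the sample carrier (within 4 mm) and its thumbscrew (mark within 6 mm) are where they were (distance between lens_left_face and sample_right_face below 0.003 m and value of joint lens_knob between 11.8 and 16.2 rad and distance of sample_right_face from where it was at the start of the episode below 0.004 m and distance of sample_mark from where it was at the start of the episode below 0.006 m and velocity of joint lens_carrier between -0.005 and 0.005 m/s); the robot touches nothing.
It fails at once if the thumbscrew is turned out past two and a half turns, or the lens carrier is forced along the rail before it has been loosened (value of joint lens_knob above 16.2 rad or (value of joint lens_knob below 10 rad and distance of lens_block from where it was at the start of the episode above 0.03 m)).
It fails at once if the sample carrier is shifted or its thumbscrew turned (distance of sample_right_face from where it was at the start of the episode above 0.006 m or distance of sample_mark from where it was at the start of the episode above 0.009 m).
It fails at once if the lens or its cell is touched (contact force between lens_holder and anything else above 0.5 N).
It fails at once if the thumbscrew or the lens carrier's block is pinched between the fingers (distance between the grasp point and lens_head below 0.016 m or distance between the grasp point and lens_block below 0.02 m).
It fails at once if a loose thing on the bench is lifted, pushed or knocked over (distance of any of spare_vial, beaker, dropper, wash, pen from where it was at the start of the episode above 0.02 m).
It also fails if it takes over 72 s, if anything falls off the work surface, if the arm or the gripper's body presses on something with over 40 N, if the wrist force passes 120 N, or if a joint passes its speed limit or range.

## Working session

There is one attempt and no reset: what is moved stays moved. The work goes in short steps, each a Python script; the robot and the scene stay as the last script left them, time stands still between calls to the robot, and variables do not carry over. Pictures are saved under pics/ and viewed, at most 10 in all, crops included, and the job is handed in when it is done.

```bash
mkdir -p pics
python3 - <<'E'
from station import *
import cv2,numpy as np
for n in("scene","top"):
    p,d=snapshot(n); cv2.imwrite(f"pics/{n}0.png",p[:,:,::-1]); np.save(f"{n}0.npy",d)
    m=camera_model(n); print(n,{k:(np.round(v,3).tolist()) for k,v in m.items()})
print(current_time_s(),current_ee_rot(),tcp_to_tips() if callable(tcp_to_tips) else tcp_to_tips,current_grip_width())
E
```

```text
scene {'fx': 579.54, 'fy': 579.54, 'cx': 322.293, 'cy': 249.707, 'T': [[-0.899, 0.309, -0.311, 185.837], [-0.438, -0.605, 0.665, 730.935], [0.018, 0.734, 0.679, 834.464], [0.0, 0.0, 0.0, 1.0]]}
top {'fx': 439.346, 'fy': 439.346, 'cx': 321.842, 'cy': 239.77, 'T': [[-0.027, 0.995, -0.093, 461.553], [-1.0, -0.026, 0.015, 7.554], [0.013, 0.093, 0.996, 996.376], [0.0, 0.0, 0.0, 1.0]]}
0.1 [-6.28630314e-04  9.93464121e-01  1.14143086e-01  3.11162370e-05] 8.0 85.3953327101257
```

View pics/scene0.png

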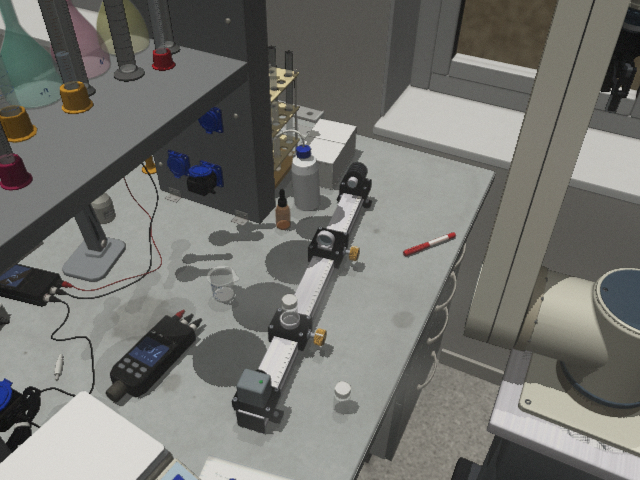

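View pics/top0.png

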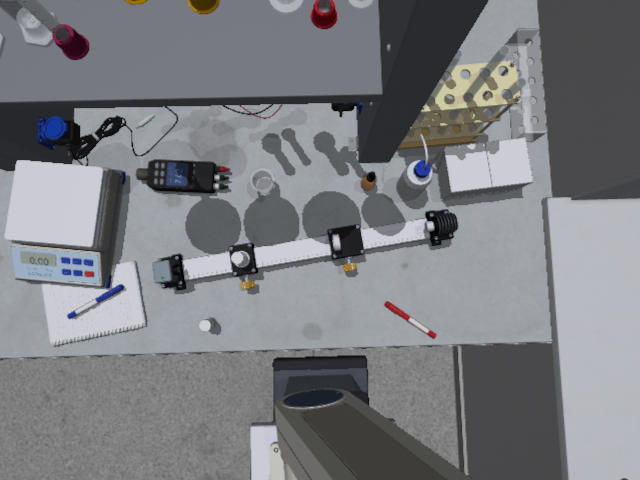

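The scene and top views show the lens carrier at about (345,243) in the top image, with its knob at (350,267). The sample carrier is at (243,260), with its knob at (248,285). The pen (410,319) and spare vial (206,325) lie in front of the rail. I'll enlarge and deproject.

```bash
cat > h.py <<'E'
from station import *
import numpy as np,cv2
def cloud(d,m):
    v,u=np.mgrid[:480,:640]; z=d
    P=np.stack([(u-m["cx"])/m["fx"]*z,-(v-m["cy"])/m["fy"]*z,-z],-1)
    T=np.array(m["T"]); W=P@T[:3,:3].T+T[:3,3]; W[d==0]=np.nan; return W
def ray(m,u,v,z):
    T=np.array(m["T"]); r=T[:3,:3]@np.array([(u-m["cx"])/m["fx"],-(v-m["cy"])/m["fy"],-1]); o=T[:3,3]
    return o+r*(z-o[2])/r[2]
E
python3 - <<'E'
from h import *
m=camera_model("top"); d=np.load("top0.npy"); W=cloud(d,m); p=cv2.imread("pics/top0.png")
# rail: bright, z~40
g=p.min(2); M=(abs(W[...,2]-40)<6)&(g>150); M[:210]=0;M[300:]=0;M[:,:150]=0;M[:,470:]=0
q=W[M]; print(len(q),q.mean(0)); 
r=cv2.minAreaRect(q[:,:2].astype(np.float32)); print(r)
vx=cv2.fitLine(q[:,:2].astype(np.float32),cv2.DIST_HUBER,0,.01,.01).ravel(); print(vx, np.arctan2(vx[1],vx[0]))
for u,v in[(345,243),(335,253),(350,240),(350,267),(243,262),(248,285),(410,319),(206,325),(440,226),(200,110),(380,165),(170,275),(300,150)]:print((u,v),np.round(W[v,u]))
c1=cv2.resize(p[215:305,225:385],None,fx=5,fy=5,interpolation=cv2.INTER_CUBIC); cv2.imwrite("pics/c1.png",c1)
s=cv2.imread("pics/scene0.png"); cv2.imwrite("pics/c2.png",cv2.resize(s[210:360,255:375],None,fx=4,fy=4,interpolation=cv2.INTER_CUBIC))
E
```

```text
3234 [529.43277288  44.3900622   41.89255276]
((521.548828125, 25.4488525390625), (67.60525512695312, 537.691650390625), 8.335638046264648)
[ 1.3218638e-01 -9.9122488e-01  5.2968335e+02  3.8531197e+01] -1.4382219
(345, 243) [541. -56.  60.]
(335, 253) [520. -34.  62.]
(350, 240) [547. -67.  60.]
(350, 267) [490. -66.  53.]
(243, 262) [504. 155. 102.]
(248, 285) [457. 153.  52.]
(410, 319) [ 372. -198.   13.]
(206, 325) [376. 241.  59.]
(440, 226) [ 567. -250.  101.]
(200, 110) [865. 268.   2.]
(380, 165) [ 724. -147.    3.]
(170, 275) [482. 302. 104.]
(300, 150) [764.  37.   3.]
```

View pics/c1.png

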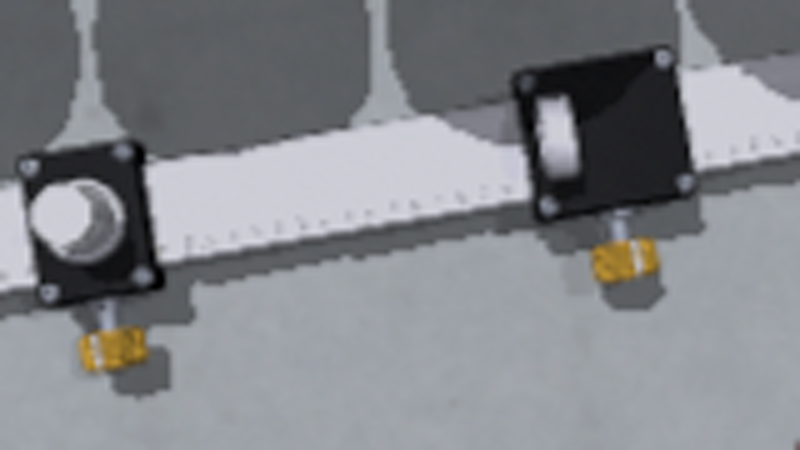

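View pics/c2.png

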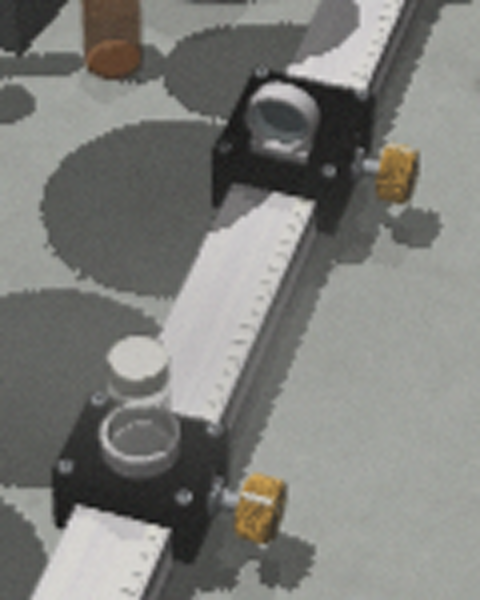

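Run:
```python
from h import *
m=camera_model("top")
f=lambda u,v,z:ray(m,225+u/5,215+v/5,z)
psi=0.1326; c,s=np.cos(psi),np.sin(psi)
R=np.array([[c,s],[-s,c]])
def pr(n,P): print(n,np.round(P,1),'rail',np.round(R@P[:2],1))
for n,u,v in [('TL',515,72),('TR',672,47),('BR',695,190),('BL',538,218),('sTR',140,142),('sBR',162,288),('sTL',20,157),('sBL',45,307)]: pr(n,f(u,v,58.5))
pr('knob',f(627,261,51)); pr('mark',f(641,257,53)); pr('sknob',f(113,350,51)); pr('smark',f(98,352,53))
W=cloud(np.load("top0.npy"),m); p=cv2.cvtColor(cv2.imread("pics/top0.png"),cv2.COLOR_BGR2HSV)
M=(p[...,0]>15)&(p[...,0]<30)&(p[...,1]>150)&(p[...,2]>80)
for a,b in((225,270),(330,375)):
    N=M.copy();N[:250]=0;N[300:]=0;N[:,:a]=0;N[:,b:]=0
    q=W[N]; print(len(q)); qr=q[:,:2]@R.T; print(np.round(np.percentile(qr,[2,50,98],axis=0),1),np.nanmax(q[:,2]))
h=np.array([c*(0)+0,0])
# move to hover, look
P=f(627,261,51); q=[0,np.cos(psi/2),np.sin(psi/2),0]
command_gripper(0,30)
goto([P[0],P[1],160],q); print(current_time_s(),current_tool_pos(),current_grip_width())
w,d=snapshot("wrist"); mw=camera_model("wrist"); np.save("w0.npy",d); cv2.imwrite("pics/w0.png",w[:,:,::-1]); print(mw)
```

```text
TL [571.3 -20.8  58.5] rail [563.5 -96.1]
TR [580.4 -88.7  58.5] rail [ 563.5 -164.7]
BR [518.4 -96.4  58.5] rail [ 501.1 -164.1]
BL [508.2 -28.8  58.5] rail [500.  -95.7]
sTR [545.3 140.5  58.5] rail [559.1  67.1]
sBR [482.8 131.9  58.5] rail [496.   66.9]
sTL [540.2 191.7  58.5] rail [560.8 118.6]
sBL [476.1 181.6  58.5] rail [495.9 117. ]
knob [489.1 -66.8  51. ] rail [ 476.  -130.9]
mark [490.6 -72.7  53. ] rail [ 476.7 -137. ]
sknob [457.1 154.2  51. ] rail [473.4  92.4]
smark [456.4 160.2  53. ] rail [473.6  98.5]
63
[[nan nan]
 [nan nan]
 [nan nan]] 58.5041557276993
61
[[ 470.6 -141.8]
 [ 477.3 -126.3]
 [ 484.2 -117.6]] 56.39805448959362
3.0167 [489.17787799 -67.51689327 160.07550937] -0.053457625880123684
{'fx': 357.3758677690895, 'fy': 357.3758677690895, 'cx': 320.0618423914284, 'cy': 247.21242146590828, 'T': array([[ 1.32590902e-01,  9.52747203e-01,  2.73299139e-01,
         5.58779125e+02],
       [-9.91170537e-01,  1.27231800e-01,  3.73234034e-02,
        -5.88185369e+01],
       [ 7.87426677e-04, -2.75834798e-01,  9.61204736e-01,
         2.95010992e+02],
       [ 0.00000000e+00,  0.00000000e+00,  0.00000000e+00,
         1.00000000e+00]])}
```

View pics/w0.png

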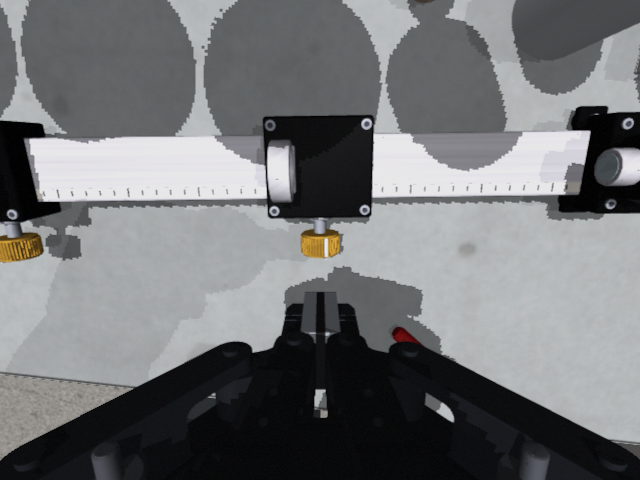

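The wrist view shows the knob at (321,244) with its mark slightly right, at about (326,244). The fingertips are at (320,296) and the block is square to the image. Next I'll probe the contact and make a first half pass.

```bash
cat >> h.py <<'E'
psi=0.1326; c,s=np.cos(psi),np.sin(psi); Q=np.array([0,np.cos(psi/2),np.sin(psi/2),0])
YK=-131.0; XH=475.8; ZC=38.8; RR=14.2; WT=6.0
def w(x,y,z): return [c*x-s*y, s*x+c*y, z]      # rail-aligned -> world
def rl(P): return np.array([c*P[0]+s*P[1],-s*P[0]+c*P[1],P[2]])
def F(): f=np.array(current_ft_force()); return rl(f)
def shot(name):
    m=camera_model("wrist"); p,d=snapshot("wrist"); cv2.imwrite(f"pics/{name}.png",p[:,:,::-1]); return p,d,m
E
python3 - <<'E'
from h import *
t=current_time_s
f0=F(); print("f0",f0)
movel(w(XH,YK,75),feed=150); print(t(),F())
print(movel(w(XH,YK,57),feed=12,force_limit=4)); P=rl(current_tool_pos()); print(t(),P,F())
z=P[2]
for k in range(3):
    z-=0.3; movel(w(XH,YK,z),feed=10); print(rl(current_tool_pos()),F(),t())
    if F()[2]>9: break
for k in range(4):
    movel(w(XH,YK+1.5*(k+1),z),feed=25); print(rl(current_tool_pos()),F(),t())
movel(w(XH,YK+6,100),feed=150); shot("a"); print(t())
E
```

```text
f0 [-0.3387417   0.67109477 -0.08591162]
3.7833 [0.06484829 0.37048279 0.82831345]
True
4.8667 [ 475.77263472 -131.01202959   60.97614695] [-0.82694134  0.41130467  6.65263299]
[ 475.80834087 -131.01750163   61.00228765] [-2.00281906  0.8879515   5.45667726] 5.1167
[ 475.81496993 -131.03844727   60.91498197] [-2.73227686  1.58081993  7.47644406] 5.3667
[ 475.81941278 -131.06505851   60.83070551] [-2.79177887  0.50640533 11.59990787] 5.6167
[ 475.81669515 -129.78797691   60.8397391 ] [-3.64596082 -0.82381017 10.76448141] 5.8667
[ 475.79168444 -128.37482104   60.80833775] [-2.66422737 -2.00237    10.5056935 ] 6.1167
[ 475.78305831 -126.89932307   60.80552273] [-4.2453363  -1.13566475 10.55319685] 6.3667
[ 475.79897744 -125.32038353   60.77184449] [-4.08228967 -0.99385672 10.05328194] 6.6167
7.0833
```

```bash
cat >> h.py <<'E'
def dopass(a=45,D=0.8,tgt=8.0,yk=YK,xh=XH,log=True,feed=50):
    r=np.deg2rad; pts=[(r(-a),-WT),(r(-a/2),-WT),(0,-WT),(0,WT),(r(a/2),WT),(r(a),WT)]
    pos=lambda th,o,d: w(xh,yk+o+(RR-d)*np.sin(th),ZC+8+(RR-d)*np.cos(th))
    th,o=pts[0]
    movel(pos(th,o,-5),feed=150); movel(pos(th,o,D),feed=30)
    out=[]
    for i,(th,o) in enumerate(pts):
        if i: movel(pos(th,o,D),feed=feed)
        f=F(); n=f[1]*np.sin(th)+f[2]*np.cos(th); tt=f[1]*np.cos(th)-f[2]*np.sin(th)
        out.append((round(n,1),round(tt,1))); D=float(np.clip(D+(tgt-n)*0.05,0.2,2.0))
    movel(pos(th,o,-6),feed=150)
    if log: print("n,t",out,round(D,2),round(current_time_s(),2))
    return D
def mark(name,yk=YK,xh=XH):
    p,d,m=shot(name); T=np.array(m["T"]); 
    def px(P):
        q=T[:3,:3].T@(np.array(P)-T[:3,3]); return m["cx"]+m["fx"]*q[0]/-q[2], m["cy"]-m["fy"]*q[1]/-q[2]
    u0,v0=px(w(xh+1.2,yk,ZC+12)); h=cv2.cvtColor(p,cv2.COLOR_RGB2HSV)
    best=[]
    for a in range(-90,91,3):   # sample along the rim: whiteness
        t=np.deg2rad(a); L=[]
        for x in np.linspace(-4,4,9):
            u,v=px(w(xh+1.2+x,yk+14.2*np.sin(t),ZC+14.2*np.cos(t))); L.append(h[int(round(v)),int(round(u))])
        L=np.array(L); best.append((np.mean(L[:,1]),a))
    cv2.imwrite(f"pics/{name}c.png",cv2.resize(p[int(v0)-35:int(v0)+35,int(u0)-50:int(u0)+50,::-1],None,fx=5,fy=5,interpolation=cv2.INTER_CUBIC))
    b=min(best); print(name,"mark",b,"median sat",np.median([x[0] for x in best]),(u0,v0))
E
python3 - <<'E'
from h import *
mark("b")
D=dopass()
movel(w(XH,YK-6,100),feed=200); mark("c0"); print(current_time_s())
a=cv2.imread("pics/bc.png");b=cv2.imread("pics/c0c.png"); cv2.imwrite("pics/bc2.png",np.vstack([a,b])[:, :])
E
```

```text
b mark (np.float64(2.6666666666666665), 0) median sat 185.0 (np.float64(330.07494965530503), np.float64(275.3097522607132))
n,t [(np.float64(4.9), np.float64(0.8)), (np.float64(7.9), np.float64(2.7)), (np.float64(8.5), np.float64(-0.5)), (np.float64(8.5), np.float64(1.9)), (np.float64(6.5), np.float64(1.6)), (np.float64(6.4), np.float64(2.3))] 1.07 9.58
c0 mark (np.float64(5.444444444444445), 81) median sat 185.0 (np.float64(306.79390436859205), np.float64(275.56786500941075))
10.0167
```

View pics/bc2.png

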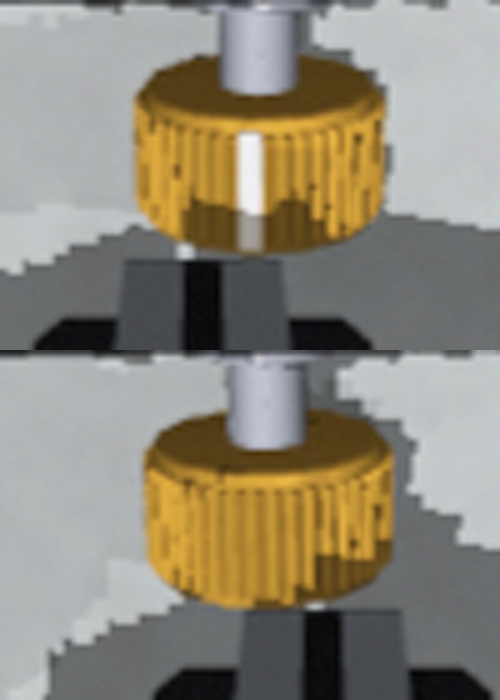

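The mark stood at 0° before the pass and has rolled out of view since; I expected about 2.4 rad. Two more passes should bring it back, near +50°.

Run:
```python
from h import *
for k in range(2):
    dopass(D=1.0)
    movel(w(XH,YK-6,100 if k else 80),feed=200); mark(f"d{k}")
print(current_time_s())
a=cv2.imread("pics/d0c.png");b=cv2.imread("pics/d1c.png"); cv2.imwrite("pics/d2.png",np.hstack([cv2.resize(a,(400,280)),cv2.resize(b,(400,280))]))
```

```text
n,t [(np.float64(5.3), np.float64(0.6)), (np.float64(7.8), np.float64(1.0)), (np.float64(8.5), np.float64(0.2)), (np.float64(8.7), np.float64(1.3)), (np.float64(6.9), np.float64(0.2)), (np.float64(5.9), np.float64(1.1))] 1.25 12.44
d0 mark (np.float64(4.555555555555555), 90) median sat 127.33333333333333 (np.float64(304.86660081094044), np.float64(290.015264479892))
n,t [(np.float64(6.5), np.float64(0.1)), (np.float64(8.0), np.float64(-0.2)), (np.float64(8.9), np.float64(-0.6)), (np.float64(7.4), np.float64(0.9)), (np.float64(6.1), np.float64(1.1)), (np.float64(5.5), np.float64(1.6))] 1.28 15.1
d1 mark (np.float64(5.666666666666667), 90) median sat 185.22222222222223 (np.float64(306.7444831952285), np.float64(275.70982689128374))
15.5333
```

View pics/d2.png

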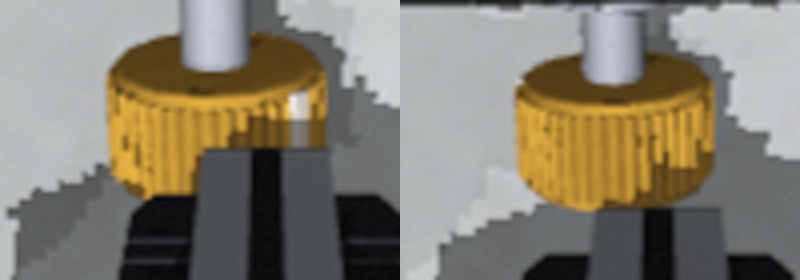

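In d0 the mark is at the right, at about -50° (5.4 rad), so each pass gives about 2.7 rad. In d1 it is out of view, as expected for about 8.1 rad. Next is one more full pass to about 10.8, then a short one to about 12.6.

Run:
```python
from h import *
dopass(D=1.1)
movel(w(XH-1,YK-6,85),feed=200); mark("e0")
dopass(a=20,D=1.0,tgt=7,xh=XH-1)
movel(w(XH-1,YK-6,100),feed=200); mark("e1")
print(current_time_s())
a=cv2.imread("pics/e0c.png");b=cv2.imread("pics/e1.png")[120:330,200:440]; cv2.imwrite("pics/e2.png",np.hstack([cv2.resize(a,(400,280)),cv2.resize(b,(320,280))]))
```

```text
n,t [(np.float64(5.6), np.float64(0.5)), (np.float64(6.9), np.float64(1.5)), (np.float64(9.6), np.float64(-0.8)), (np.float64(7.7), np.float64(-0.3)), (np.float64(6.6), np.float64(0.9)), (np.float64(6.1), np.float64(0.3))] 1.37 17.96
e0 mark (np.float64(6.0), 81) median sat 184.0 (np.float64(305.5075566467126), np.float64(284.27856425633775))
n,t [(np.float64(7.5), np.float64(0.4)), (np.float64(7.6), np.float64(-0.6)), (np.float64(7.8), np.float64(-1.8)), (np.float64(7.5), np.float64(1.4)), (np.float64(6.0), np.float64(-0.8)), (np.float64(5.7), np.float64(-0.0))] 1.0 20.62
e1 mark (np.float64(0.5555555555555556), -18) median sat 185.0 (np.float64(307.0919465790883), np.float64(274.13380651469816))
21.0083
```

View pics/e2.png

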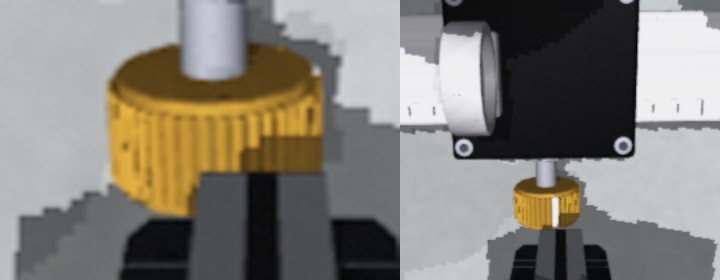

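The mark is at -18° after almost two turns, about 12.25 rad, so the screw is loose and within the window. Now the push.

Run:
```python
from h import *
X=532
movel(w(XH,-195,105),feed=200); movel(w(X,-195,105),feed=200); movel(w(X,-195,56),feed=100)
print(F(),current_time_s())
print(movel(w(X,-160,56),feed=30,force_limit=2.5),rl(current_tool_pos()),F(),current_time_s())
print(movel(w(X,-25,56),feed=35,force_limit=12),rl(current_tool_pos()),F(),current_time_s())
print(movel(w(X,0,56),feed=8,force_limit=7),rl(current_tool_pos()),F(),current_time_s())
dwell(0.3); shot("f")
p,d=snapshot("top"); b=p[215:305,200:360,::-1]; cv2.imwrite("pics/g.png",cv2.resize(b,None,fx=5,fy=5,interpolation=cv2.INTER_CUBIC))
```

```text
[-0.81946458 -0.00722321 -0.17061923] 22.525
True [ 531.86905032 -177.34990956   55.79625635] [ 0.63966519 -0.23152342 -0.12595795] 23.2
False [531.9921009  -24.85606427  56.01564954] [-2.71629217 -3.09913074 -0.40796508] 27.7167
True [531.68802584 -13.86152187  55.86639511] [-0.55575152 -3.55987867  2.08954966] 29.3583
```

View pics/f.png

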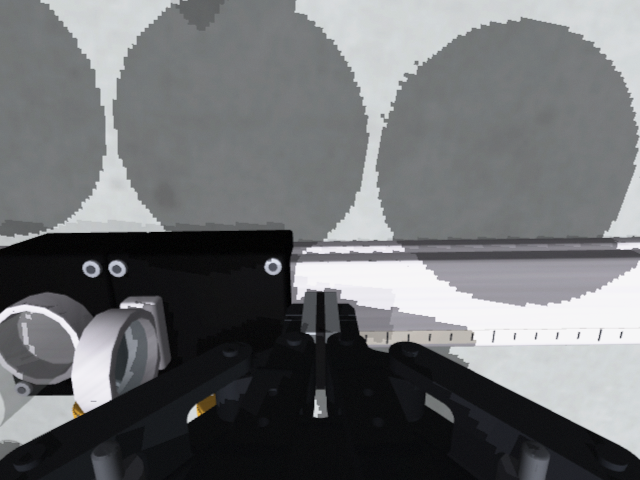

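The two blocks appear to meet at column 105 or so. I'll confirm with one gentle push, then retract and look at the seam.

Run:
```python
from h import *
X=532; y=rl(current_tool_pos())[1]
for k in range(4):
    r=movel(w(X,y+0.5*(k+1),56),feed=6,force_limit=9); f=F(); print(r,rl(current_tool_pos())[1],f,current_time_s())
    if r or f[1]<-11: break
movel(w(X,y-15,56),feed=60); movel(w(X,y-15,120),feed=150); movel(w(X-30,y+10,200),feed=200)
shot("h"); p,d=snapshot("top")
mw=cv2.imread("pics/h.png"); cv2.imwrite("pics/h2.png",np.hstack([mw[60:340,100:500],cv2.resize(p[225:305,215:330,::-1],(400,280),interpolation=cv2.INTER_CUBIC)]))
m=camera_model("top"); print(F(),current_time_s())
```

```text
False -13.85566061582707 [-1.32568618 -5.08368721  1.28434334] 30.1417
False -13.745974327054455 [-0.93674814 -6.71613481  1.66236941] 30.3917
False -13.645909252867185 [-0.39142052 -9.42717108  2.02546175] 30.6417
False -13.498796465548843 [ -2.45746011 -11.14848027   2.09550234] 30.8917
[ 0.65514675  0.98448844 -0.21577365] 32.5917
```

View pics/h2.png

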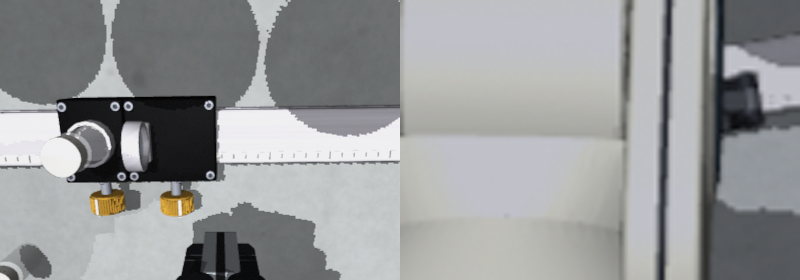

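The blocks are flush: 11 N gave almost no further motion. The lens knob's mark is still near the top. Handing in.

```bash
python3 -c "
from station import *
print(job_done())"
```

```text
the job is handed in; nothing more can be done
None
```

I loosened the thumbscrew to about 12.25 rad (read from its paint mark), pushed the lens carrier until it rested firmly against the sample carrier, backed the arm clear and handed the job in; no verdict was returned.

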